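# Feel the roll nip of a film sheeter with a feeler

## Robot

A 6-joint arm with a two-finger parallel gripper is mounted at the origin on the work surface. World frame = base frame: x ahead of the robot, y to its left, z up, the work surface at z = 0. Lengths are in mm, angles in rad, forces in N, time in s.
With the tool pointing down it reaches from about 325 to 775 mm from the base axis. Payload 9.3 kg.
Tool frame: the origin (TCP) lies at the very end of the fingers, on their centre line; the grasp point (between the pads) lies 19 mm behind it; z points along the fingers, y is the line along which they close (so a half turn about z gives the same grasp; the last joint's range is limited). The gripper opens to 85 mm and grips with 20 to 120 N. Pads are 22 mm wide; open, the fingers measure 114 mm over their backs; the gripper's body (76 mm by 85 mm) begins 54 mm behind the grasp point. The pads swing forward as they close: fully open they stand 13 mm farther back than shut.
Start: joints at [-1.501, 0.259, 0.021, 1.334, 0, 1.418], TCP at [121.522, -536.404, 231.279] pointing down, gripper open.
Joint ranges: [-3.04, 3.04], [-0.91, 1.82], [-1.04, 1.36], [-1.92, 1.95], [-1.52, 1.45], [-3.14, 3.14]. Speed limits (rad/s): [2.22, 2.22, 2.79, 3.14, 3.14, 3.14].

## Interface

Orientations are given as a rotation vector (axis times angle).
In Python, from bench import bot, solver, vision gives the robot as it stands. Calls block until the motion is done:
- bot.move_pose(position, orientation): joint-space move of the TCP to a pose.
- bot.servo_line(position, orientation=None, feed=150): straight line of the TCP; orientation=None keeps the orientation; feed is the mean speed in mm/s.
- bot.movej(angles): joint-space move.
- bot.open_jaws() and bot.clamp(force=None): open the fingers fully, or close them until they stop; force is the grip in N (None keeps the last).
- bot.dwell(seconds).
- solver.inverse_kinematics(position, orientation): joint angles nearest the present ones, or None.
- vision.read_camera(name): name is "scene" or "top" or "wrist"; returns (picture, depth): 384x512x3 uint8, red, green, blue; 384x512 float32, mm along the optical axis (not along the pixel's ray), 0 where there is no reading.
- vision.camera_params(name): a dict with "intrinsics" (3x3 intrinsics, pixels), "R" (3x3) and "t" (3): a world point X has camera coordinates R X + t. Camera axes: x right, y down, z forward; pixel columns grow to the right and rows downward; lengths in mm; the calibration is good to about 2 mm. A picture is of the moment at which its call begins: read the wrist's pose just before it. camera_params takes no time and is no camera call; for the wrist camera it gives the pose at the moment of the call.
A pose or a line that the arm cannot do raises bot.IKError and nothing moves.
- bot.job_done(): hands the job in; it is judged then, once.
Readings, each from a call of its own:
- bot.read_clock(): time.
- bot.read_joint_pos(): joint angles.
- bot.read_joint_velocities(): joint speeds.
- bot.read_joint_efforts(): joint torques, N m.
- bot.read_ee_pos(): TCP position.
- bot.read_tcp_rot(): TCP orientation.
- bot.read_contact_force(): force on the tool from outside, world axes, zero at the start.
- bot.read_ft_torque(): the same for the moment, N m.
- bot.read_gripper_width(): finger opening in mm.
- bot.read_grasp_force(): force on a finger pad.
Only numpy, scipy, OpenCV 4.12 (cv2) and the standard library are available. Lean on these libraries where they do the work, as an engineer would, in place of code of your own. Each camera call takes 0.05 s, during which the arm holds its last target. There are 200 camera calls.

## Task

Check the nip of the film sheeter with the yellow-handled feeler: lift it out of the rack and push its blade down from above into the gap between the two rolls, lengthwise along the rolls and near their middle, until its flange is on the roll tops. Then, feeling the drag, draw it straight back up about 20 mm and let go, so that the squeeze of the rolls alone keeps it standing there. Leave the red and blue feelers in the rack and the beaker and bottle where they are.

Things in the scene. Friction and masses are not known exactly. Their poses are not given: they have to be found in the camera images.
- feeler_yellow: Feeler: steel blade 8 mm thick (x), 40 wide (y), 75 long, below a dark flange 60 (x) x 44 (y) x 6; yellow handle on top, 25 (x) x 36 (y) x 42 tall. Origin: middle of the blade's lower edge, z up (handle from z = 81 to 123 mm). 90 to 180 g. Hangs by its flange in a fixed wooden rack 85 mm high, 90 x 250, its y along the rack, one of three 75 mm apart in any order.
- feeler_red: Feeler: steel blade 3 mm thick (x), 40 wide (y), 75 long, below a dark flange 60 (x) x 44 (y) x 6; red handle on top, 25 (x) x 36 (y) x 42 tall. Origin as the yellow. Bystander in the rack; too thin to drag in the nip.
- feeler_blue: Feeler: steel blade 12 mm thick (x), 40 wide (y), 75 long, below a dark flange 60 (x) x 44 (y) x 6; blue handle on top, 25 (x) x 36 (y) x 42 tall. Origin as the yellow. Bystander in the rack; too thick for this check.
- sheeter: Fixed film sheeter: grey base 200 (x) x 160 mm (y), blue cheeks 120 high at y = -70 and +70, white drive housing 115 high beyond the +y cheek; between the cheeks two level steel rolls, 60 mm dia, 120 long, axes along y. They do not turn; each is sprung and yields up to 12 mm outward (4 N, plus 1 N per mm). Origin: centre of the underside, on the bench.
- nip (a point): Middle of the 4 mm gap between the rolls, half way along, at the height of their axes, 100 mm above the bench; x across the gap, y along the rolls, z up. Roll tops are 30 mm higher. With the flange on them the blade's lower edge is 45 mm below this point. The 8 mm blade spreads the rolls and is held by friction: drag about 4 to 12 N.
- beaker: Glass beaker, 72 mm across, 90 mm high, a bystander on the bench. Origin: centre of its underside.
- bottle: Amber bottle with blue cap, 64 mm across, 130 mm high, a bystander on the bench. Origin: centre of its underside.
Mind the look-alikes: they are no part of the job. Leave any green or purple look-alike of the feeler_yellow alone.

How it is judged:
By the outcome, as a careful person would: the job done as asked, in the order asked, and still so for the second after the job is handed in, with the robot touching nothing.
It also fails if it takes over 45 s, if anything falls off the work surface, if the arm or the gripper's body presses on something with over 40 N, if the wrist force passes 120 N, or if a joint passes its speed limit or range.

## Working session

There is one attempt and no reset: what is moved stays moved. The work goes in short steps, each a Python script; the robot and the scene stay as the last script left them, time stands still between calls to the robot, and variables do not carry over. Pictures are saved under pics/ and viewed, at most 10 in all, crops included, and the job is handed in when it is done.

```bash
mkdir -p pics
cat > h.py <<'E'
import numpy as np, cv2
from bench import bot, solver, vision
def grab(n):
    P=vision.camera_params(n); im,d=vision.read_camera(n)
    return im.copy(),d.copy(),P
def save(im,f): cv2.imwrite('pics/'+f,cv2.cvtColor(im,cv2.COLOR_RGB2BGR))
def world(P,d):
    K=np.array(P['intrinsics']);R=np.array(P['R']);t=np.array(P['t'])
    v,u=np.indices(d.shape); c=np.stack([(u-K[0,2])/K[0,0]*d,(v-K[1,2])/K[1,1]*d,d],-1)
    W=(c-t)@R; W[d==0]=np.nan
    return W
E
python3 - <<'E'
from h import *
for n in('top','scene'):
    im,d,P=grab(n); save(im,n+'0.png'); np.savez(n+'0.npz',im=im,d=d,**{k:P[k] for k in('intrinsics','R','t')})
    print(n,-np.array(P['R']).T@np.array(P['t']))
print(bot.read_clock(),bot.read_tcp_rot())
E
```

```text
top [ 345.02086696 -125.98955529 1092.44564928]
scene [1230.54208825  253.47708837  776.5819455 ]
0.1 [-3.12094318e+00 -3.49026299e-01 -3.66209688e-05]
```

View pics/top0.png

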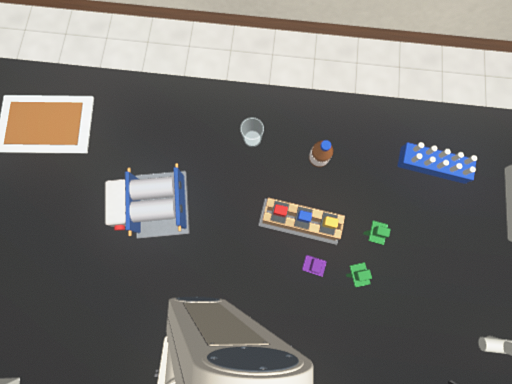

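View pics/scene0.png

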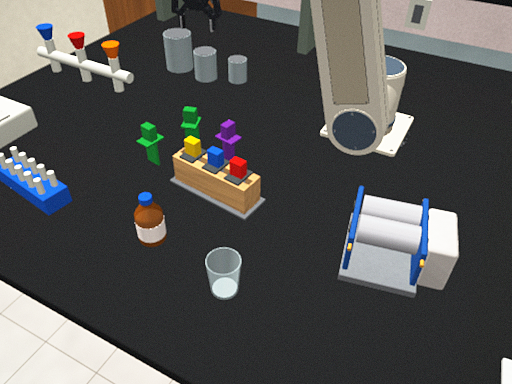

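Top view: the rack is centred at about (303,218), with the red handle at (281,210), blue at (305,215) and yellow at (331,222). The sheeter is at (155,202), the bottle at (321,152) and the beaker at (252,131).

Candidates for the yellow feeler:
- Yellow, in the rack: top (331,222), scene (192,147). This is my choice.
- Green look-alikes: top (379,232) and (361,274).
- Purple look-alike: top (314,265).
- Blue and red feelers in the rack.
- Orange funnel: scene (111,50).

```bash
cat > meas.py <<'E'
from h import *
hsvr={'red':[(0,6),(174,180)],'blue':[(108,125)],'yellow':[(22,32)]}
def mask(im,c):
    h=cv2.cvtColor(im,cv2.COLOR_RGB2HSV); m=np.zeros(im.shape[:2],bool)
    for a,b in hsvr[c]: m|=(h[...,0]>=a)&(h[...,0]<=b)&(h[...,1]>150)&(h[...,2]>90)
    return m
E
python3 - <<'E'
from meas import *
np.set_printoptions(precision=1,suppress=True)
z=np.load('top0.npz'); im,d=z['im'],z['d']; W=world(z,d)
box=np.zeros(d.shape,bool); box[195:245,258:350]=1
for c in hsvr:
    m=mask(im,c)&box; m&=np.abs(W[...,2]-133)<8   # handle top at 85+6+42=133
    p=W[m]; print(c,m.sum(),p.mean(0),p.min(0),p.max(0),cv2.minAreaRect(p[:,:2].astype(np.float32)))
m=box&(np.abs(W[...,2]-85)<5); r=cv2.minAreaRect(W[m][:,:2].astype(np.float32)); print('rack top',m.sum(),r)
# sheeter
b=np.zeros(d.shape,bool); b[160:245,100:195]=1
hh=cv2.cvtColor(im,cv2.COLOR_RGB2HSV)
m=b&(hh[...,1]<50)&(W[...,2]>118)&(W[...,2]<140)
n,l,s,cc=cv2.connectedComponentsWithStats(m.astype(np.uint8))
for i in range(1,n):
    if s[i,4]>80: p=W[l==i]; print('roll',s[i],p.mean(0),p[:,2].max(),cv2.minAreaRect(p[:,:2].astype(np.float32)))
m=b&mask(im,'blue')&(W[...,2]>110)
n,l,s,cc=cv2.connectedComponentsWithStats(m.astype(np.uint8))
for i in range(1,n):
    if s[i,4]>30: p=W[l==i]; print('cheek',p.mean(0),cv2.minAreaRect(p[:,:2].astype(np.float32)))
m=(W[...,2]<5); print('table z',np.nanmedian(W[...,2][m]))
for nm,(x0,y0,x1,y1) in {'beaker':(238,115,268,150),'bottle':(305,135,340,170),'g1':(362,218,395,248),'g2':(345,258,376,290),'pur':(298,250,330,280)}.items():
    p=W[y0:y1,x0:x1].reshape(-1,3); p=p[p[:,2]>15]; print(nm,p.min(0),p.max(0))
cv2.imwrite('pics/crop.png',cv2.resize(cv2.cvtColor(im[190:250,255:400],cv2.COLOR_RGB2BGR),None,fx=5,fy=5))
E
```

```text
red 112 [ 496.9 -177.   132.7] [ 484.3 -194.8  125.9] [ 510.8 -159.7  136.8] ((497.57965087890625, -177.23048400878906), (34.22526931762695, 24.693098068237305), 81.43145751953125)
blue 102 [ 488.2 -244.6  133.2] [ 476.8 -260.9  125.1] [ 501.  -228.1  138.5] ((488.7511901855469, -245.19570922851562), (32.74748992919922, 23.329727172851562), 84.65757751464844)
yellow 2 [ 480.5 -308.   132.2] [ 469.4 -310.9  129.3] [ 491.7 -305.1  135.1] ((480.5341796875, -308.00335693359375), (23.074350357055664, 0.0), -165.28225708007812)
rack top 831 ((488.7865905761719, -248.60687255859375), (229.43870544433594, 68.3151626586914), 82.78211975097656)
roll [129 177  45  21 718] [523.  193.1 126.7] 135.39287262494346 ((523.7439575195312, 195.9676513671875), (51.25166320800781, 125.01724243164062), 11.413585662841797)
roll [130 199  44  22 738] [461.  180.6 126.7] 135.08611007248436 ((461.9469299316406, 181.52476501464844), (51.955318450927734, 121.07571411132812), 12.784229278564453)
table z -0.6115056552212104
beaker [ 707.8 -104.    15.1] [780.9 -34.7  94.6]
bottle [ 668.3 -321.8   15.9] [ 728.6 -258.4  133.7]
g1 [ 438.8 -491.5   17. ] [ 502.7 -440.4  126.4]
g2 [ 314.4 -448.5   16.4] [ 380.  -390.6  127.3]
pur [ 331.  -322.5   76. ] [ 384.2 -257.1  127.5]
```

View pics/crop.png

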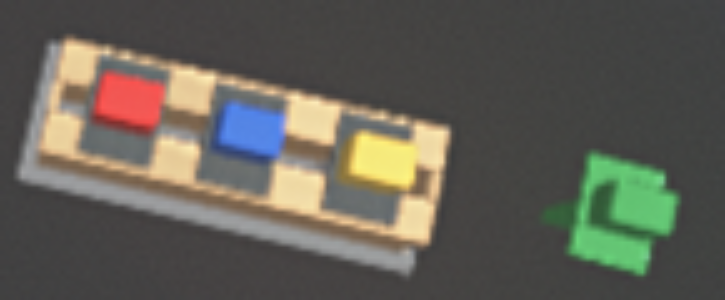

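The crop shows the yellow handle at the right end of the rack, at crop (380,162), which is top (331,222). The nearest look-alike is green, outside the rack at crop (640,205), so the choice holds. I'll take a wrist look at the rack and then the sheeter to refine the poses.

```bash
sed -i "s/>150)&(h\[...,2\]>90/>110)\&(h[...,2]>90/" meas.py
python3 - <<'E'
from meas import *
from scipy.spatial.transform import Rotation as Ro
np.set_printoptions(precision=2,suppress=True)
z=np.load('top0.npz'); im,d=z['im'],z['d']; W=world(z,d)
m=mask(im,'yellow'); m[:195]=0;m[245:]=0;m[:,:310]=0;m[:,350:]=0
m&=np.abs(W[...,2]-133)<6
p=W[m]; print('yellow',m.sum(),p.mean(0),cv2.minAreaRect(p[:,:2].astype(np.float32)))
Rt=np.array(Ro.from_rotvec(bot.read_tcp_rot()).as_matrix()); print(Rt)
P=vision.camera_params('wrist'); R=np.array(P['R']);c=-R.T@np.array(P['t'])
print('cam in tcp',Rt.T@(c-bot.read_ee_pos()),'\n',R@Rt,P['intrinsics'])
E
```

```text
yellow 105 [ 480.13 -319.76  132.97] ((479.82708740234375, -320.5451965332031), (33.55024719238281, 23.0064640045166), 83.28746032714844)
[[ 0.98  0.22 -0.  ]
 [ 0.22 -0.98  0.  ]
 [ 0.   -0.   -1.  ]]
cam in tcp [  69.01    1.85 -142.44] 
 [[ 0.    1.   -0.  ]
 [-0.96  0.   -0.28]
 [-0.28  0.    0.96]] [[317.57   0.   256.79]
 [  0.   317.57 195.82]
 [  0.     0.     1.  ]]
```

```bash
cat >> h.py <<'E'
from scipy.spatial.transform import Rotation as Ro
def ori(yaw,s):
    """tool down, closing axis (tool y) along feeler x at this yaw (deg); tool x = s * feeler y"""
    a=np.radians(yaw); x=s*np.array([-np.sin(a),np.cos(a),0]); z=np.array([0,0,-1.])
    return Ro.from_matrix(np.stack([x,np.cross(z,x),z],1)).as_rotvec()
E
python3 - <<'E'
from h import *
np.set_printoptions(precision=2,suppress=True)
for s in(1,-1):
    for p,yaw in(([490,188,330],12.5),([480,-320,300],-7.2),([480,-320,96],-7.2)):
        print(s,p,solver.inverse_kinematics(p,ori(yaw,s)))
E
```

```text
1 [490, 188, 330] [ 0.21  0.21  0.2   1.56 -0.    1.56]
1 [480, -320, 300] [-0.73  0.3   0.25  1.52  0.    0.96]
1 [480, -320, 96] [-0.73  0.37 -0.16  1.03  0.    0.96]
-1 [490, 188, 330] [ 0.21  0.21  0.2   1.56 -0.   -1.58]
-1 [480, -320, 300] [-0.73  0.3   0.25  1.52 -0.   -2.18]
-1 [480, -320, 96] [-0.73  0.37 -0.16  1.03 -0.   -2.18]
```

Run:
```python
from h import *
for n,p,yaw in(('ws',[490,188,330],12.5),('wr',[482,-300,300],-7.2)):
    bot.move_pose(p,ori(yaw,1)); bot.dwell(.2)
    im,d,P=grab('wrist'); save(im,n+'.png'); np.savez(n+'.npz',im=im,d=d,**{k:P[k] for k in('intrinsics','R','t')})
    print(bot.read_clock())
a=np.hstack([cv2.imread('pics/ws.png'),cv2.imread('pics/wr.png')]); cv2.imwrite('pics/w2.png',cv2.resize(a,(800,300),interpolation=cv2.INTER_AREA))
```

```text
3.225
5.2583
```

View pics/w2.png

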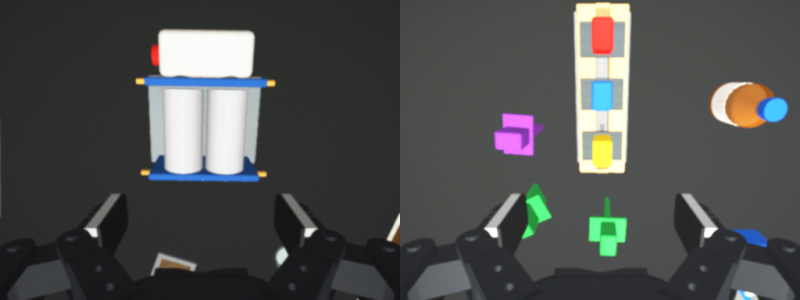

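The wrist views show the rolls at half-scale (183,130) and (226,130) with the gap near (205,130). The yellow handle is at (602,152) in the right-hand view, at the near end of the rack.

Run:
```python
from meas import *
np.set_printoptions(precision=2,suppress=True)
z=np.load('wr.npz'); im,d=z['im'],z['d']; W=world(z,d); ok=np.zeros(d.shape,bool); ok[:,215:300]=1; ok[260:]=0
C=[]
for c in hsvr:
    m=mask(im,c)&ok&(np.abs(W[...,2]-133)<5); p=W[m]; r=cv2.minAreaRect(p[:,:2].astype(np.float32)); C.append(r[0])
    print(c,m.sum(),p.mean(0),np.median(p[:,2]),r)
C=np.array(C); v=C[0]-C[2]; print('yaw rack',np.degrees(np.arctan2(-v[0],v[1])),np.linalg.norm(v))
# dark flange around yellow, z~91
h=cv2.cvtColor(im,cv2.COLOR_RGB2HSV)
m=ok&(np.abs(W[...,2]-91)<4)&(h[...,1]<90)&(np.abs(W[...,1]-C[2][1])<32)
p=W[m]; print('flange',m.sum(),np.median(p[:,2]),cv2.minAreaRect(p[:,:2].astype(np.float32)))
m=ok&(np.abs(W[...,2]-85)<7); m=cv2.morphologyEx(m.astype(np.uint8),cv2.MORPH_OPEN,np.ones((3,3)))>0
print('rack',cv2.minAreaRect(W[m][:,:2].astype(np.float32)))
for f in('ws','top0'):
    z=np.load(f+'.npz'); im,d=z['im'],z['d']; W=world(z,d)
    h=cv2.cvtColor(im,cv2.COLOR_RGB2HSV); 
    m=(h[...,1]<60)&(abs(W[...,0]-492)<80)&(abs(W[...,1]-188)<75)&(W[...,2]>113)&(W[...,2]<140)
    # roll fit: points = circle in (x',z) with R=30 about axes at z=100, x'=x0±32, x'=x cos a + y sin a
    from scipy.optimize import least_squares
    p=W[m]; 
    def res(q):
        a=q[0]; x=(p[:,0]-492)*np.cos(a)+(p[:,1]-188)*np.sin(a)-q[1]
        return np.hypot(abs(x)-32,p[:,2]-100-q[2])-30
    s=least_squares(res,[np.radians(12.5),0,0],loss='soft_l1'); a=np.degrees(s.x[0])
    ca,sa=np.cos(s.x[0]),np.sin(s.x[0]); yy=-(p[:,0]-492)*sa+(p[:,1]-188)*ca; xx=(p[:,0]-492)*ca+(p[:,1]-188)*sa-s.x[1]
    k=abs(abs(xx)-32)<14; lo,hi=np.percentile(yy[k],[.5,99.5]); yc=(lo+hi)/2
    print(f,m.sum(),'yaw',a,'dx,dz',s.x[1:],'rms',np.sqrt(np.mean(s.fun**2)),'y ext',lo,hi,'nip',492+ca*s.x[1]-sa*yc,188+sa*s.x[1]+ca*yc)
    m=mask(im,'blue')&(W[...,2]>114)&(abs(W[...,0]-492)<100)&(abs(W[...,1]-188)<110)
    n,l,st,_=cv2.connectedComponentsWithStats(m.astype(np.uint8))
    for i in range(1,n):
        if st[i,4]>25: print('  cheek',cv2.minAreaRect(W[l==i][:,:2].astype(np.float32)),np.median(W[l==i][:,2]))
```

```text
red 1170 [ 497.76 -180.17  132.46] 132.53538584048093 ((497.8084716796875, -179.9816131591797), (34.472755432128906, 24.61840057373047), 82.69445037841797)
blue 24 [ 481.88 -237.27  130.16] 129.84927581144794 ((487.05413818359375, -234.82272338867188), (28.983964920043945, 13.235882759094238), 23.672893524169922)
yellow 822 [ 480.07 -320.37  132.39] 132.5578883932239 ((479.7882995605469, -321.0353698730469), (35.54248046875, 24.79122543334961), 83.46643829345703)
yaw rack -7.280324520107619 142.20017189264675
flange 1122 90.78494436953936 ((479.9044189453125, -321.3938903808594), (43.44658279418945, 59.940773010253906), 82.84345245361328)
rack ((489.073486328125, -250.1587677001953), (229.713134765625, 68.17889404296875), 82.72115325927734)
ws 10192 yaw 11.402144700931595 dx,dz [ 1.51 -0.38] rms 1.7173709402686763 y ext -61.83084873414233 82.13425459606108 nip 491.47738381265646 198.2506948465066
  cheek ((479.9874267578125, 254.87953186035156), (167.5189208984375, 11.56270980834961), 11.7024507522583) 119.07419892269326
  cheek ((508.0465087890625, 118.62913513183594), (169.04129028320312, 12.124728202819824), 11.562127113342285) 119.20965189412985
  cheek ((496.09051513671875, 111.45552062988281), (17.987173080444336, 2.7122833728790283), 14.981045722961426) 119.3801982682474
  cheek ((538.7392578125, 120.82896423339844), (59.711708068847656, 3.1816842555999756), 11.38326644897461) 119.30329727939494
top0 1667 yaw 11.486720573935159 dx,dz [1.67 0.31] rms 2.4305798067560778 y ext -60.68428315181656 80.29064361295339 nip 491.6803807365515 197.9385921893047
  cheek ((507.66461181640625, 118.83644104003906), (162.8267364501953, 11.8005952835083), 11.612129211425781) 120.08998998634578
  cheek ((479.3035888671875, 256.2923889160156), (165.2471160888672, 12.566113471984863), 11.749408721923828) 120.06626966790262
```

Run:
```python
from h import *
np.set_printoptions(precision=2,suppress=True)
o=ori(-7.0,1); x,y=479.9,-321.2
bot.move_pose([x,y,170],o); bot.servo_line([x,y,96],feed=80); f0=bot.read_contact_force()
bot.clamp(60); bot.dwell(.2)
print('grip',bot.read_gripper_width(),bot.read_grasp_force(),f0,bot.read_contact_force())
bot.servo_line([x,y,120],feed=60); print(bot.read_contact_force(),bot.read_gripper_width())
bot.servo_line([x,y,290],feed=150); bot.dwell(.2); print(bot.read_contact_force(),bot.read_ft_torque(),bot.read_gripper_width(),bot.read_clock())
bot.move_pose([494.,186.8,290],ori(11.5,1)); bot.servo_line([494.,186.8,240],feed=100); bot.dwell(.2)
print(bot.read_ee_pos(),bot.read_contact_force(),bot.read_clock())
for n in('wrist','scene'):
    im,d,P=grab(n); save(im,n+'1.png'); np.savez(n+'1.npz',im=im,d=d,**{k:P[k] for k in('intrinsics','R','t')})
a=np.vstack([np.zeros((0,512,3),np.uint8),cv2.imread('pics/wrist1.png')]); b=cv2.resize(cv2.imread('pics/scene1.png')[90:310,310:480],(297,384))
cv2.imwrite('pics/c1.png',cv2.resize(np.hstack([a,b]),(800,380)))
```

```text
grip 24.178823260199408 59.545167088508606 [-0.45  0.25  0.63] [ 1.16 -0.5   4.37]
[ 0.32 -0.03 -2.54] 24.193199201205566
[-0.5  -0.47 -0.96] [-0.01  0.    0.03] 24.523199690087427 9.7417
[494.3  186.82 240.67] [ 0.68  0.54 -1.78] 12.4333
```

View pics/c1.png

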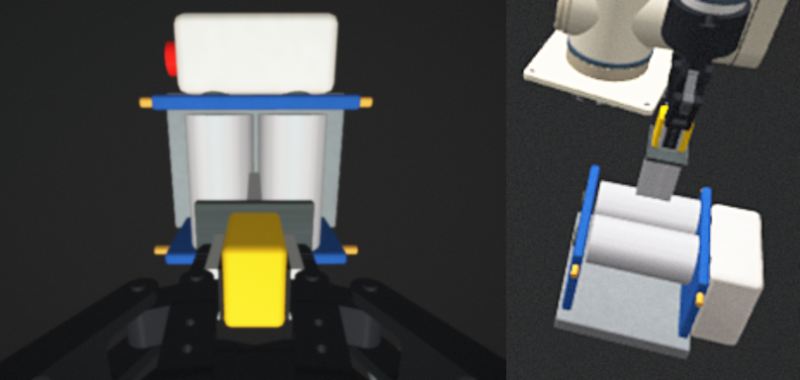

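The yellow feeler is held upright. In the left half its blade sits in line with the roll gap, which runs at about (255,165). I'll measure its offset in the hand from this view, then insert with force guarding.

Run:
```python
from meas import *
np.set_printoptions(precision=2,suppress=True)
z=np.load('wrist1.npz'); im,d=z['im'],z['d']; W=world(z,d); h=cv2.cvtColor(im,cv2.COLOR_RGB2HSV)
a=np.radians(11.5); L=np.stack([(W[...,0]-494)*np.cos(a)+(W[...,1]-186.8)*np.sin(a),-(W[...,0]-494)*np.sin(a)+(W[...,1]-186.8)*np.cos(a),W[...,2]],-1)
m=mask(im,'yellow')&(L[...,2]>255); m2=m&(L[...,2]>np.nanpercentile(L[...,2][m],60)-2)
p=L[m2]; print('handle top',np.median(p[:,2]),p.min(0),p.max(0))
m=(abs(L[...,2]-235)<6)&(h[...,1]<110)&(abs(L[...,0])<34)&(L[...,1]>10)&(L[...,1]<30)
p=L[m]; print('flange top',m.sum(),np.median(p[:,2]),np.percentile(p,[1,99],axis=0))
m=(h[...,1]<60)&(abs(L[...,0])<60)&(L[...,1]>-45)&(L[...,1]<60)&(L[...,2]>113)&(L[...,2]<140)
from scipy.optimize import least_squares
p=L[m]; s=least_squares(lambda q:np.hypot(abs(p[:,0]-q[0]-q[1]*p[:,1])-32,p[:,2]-100-q[2])-30,[0,0,0],loss='soft_l1'); print('rolls dx,slope,dz',s.x,m.sum())
```

```text
handle top 277.017881194129 [-13.87 -18.42 275.02] [ 10.7   18.08 279.46]
flange top 2385 235.0429004137131 [[-30.88  10.23 230.93]
 [ 27.7   21.82 236.53]]
rolls dx,slope,dz [-0.15 -0.   -0.33] 11005
```

Run:
```python
from h import *
np.set_printoptions(precision=1,suppress=True)
a=np.radians(11.5); x,y=494+1.4*np.cos(a),186.8+1.4*np.sin(a); o=ori(11.5,1)
bot.servo_line([x,y,220],o,feed=60); f0=np.array(bot.read_contact_force())
z=220; prev=None
while z>137:
    z-=6 if z>152 else 1.
    bot.servo_line([x,y,z],o,feed=50)
    f=np.array(bot.read_contact_force())-f0
    print(z,f,round(bot.read_ee_pos()[2],1),end=' | ')
    if f[2]>45 or np.hypot(f[0],f[1])>25: print('stop');break
    if z<146 and f[2]>30: break
print(bot.read_gripper_width(),bot.read_clock(),bot.read_ft_torque())
for n in('wrist','scene'):
    im,d,P=grab(n); save(im,n+'2.png'); np.savez(n+'2.npz',im=im,d=d,**{k:P[k] for k in('intrinsics','R','t')})
b=cv2.resize(cv2.imread('pics/scene2.png')[90:310,310:480],(297,384)); cv2.imwrite('pics/c2.png',cv2.resize(np.hstack([cv2.imread('pics/wrist2.png'),b]),(800,380)))
```

```text
214 [-0.5 -0.1  0.2] 213.7 | 208 [-0.7  1.   0.1] 207.6 | 202 [-1.7  0.8  0.3] 201.6 | 196 [-1.3  0.  -0.1] 195.7 | 190 [-0.7  1.   0.4] 189.8 | 184 [ 0.2 -0.4  0.4] 183.9 | 178 [ 0.5  1.6 -1. ] 177.7 | 172 [ 0.6  0.5 -1.6] 171.7 | 166 [ 0.3  1.1 -1.8] 165.7 | 160 [ 0.5  1.1 -1.9] 159.7 | 154 [-0.9  0.4 -2.5] 153.7 | 148 [ 0.1  1.  -1.7] 147.7 | 147.0 [-0.1  0.3  3.7] 147.2 | 146.0 [-0.2  1.1  7.7] 146.3 | 145.0 [0.7 1.4 6.5] 145.1 | 144.0 [-0.3  0.9  6.6] 144.1 | 143.0 [-0.3  0.5  6.4] 143.0 | 142.0 [0.  0.6 5.9] 142.0 | 141.0 [0.1 0.  6.5] 140.9 | 140.0 [-0.5  0.7 13. ] 140.8 | 139.0 [-1.3  0.5 21. ] 140.8 | 138.0 [-2.7  0.2 28.7] 140.7 | 137.0 [-3.5 -0.4 35.8] 140.7 | 24.361567237591387 18.9667 [-0.3  1.2  0.1]
```

View pics/c2.png

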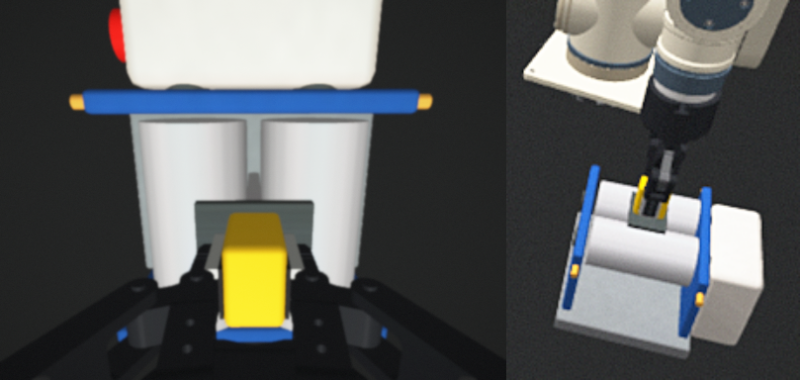

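The feeler is seated: force jumps from about 6.5 N of drag to 36 N, with TCP z stopped at 140.7. The picture shows the flange lying on the roll tops, right half (647,212). Next I'll draw it up 20 mm and release.

Run:
```python
from h import *
np.set_printoptions(precision=1,suppress=True)
a=np.radians(11.5); x,y=494+1.4*np.cos(a),186.8+1.4*np.sin(a); o=ori(11.5,1)
for z in(141,146,151,156,160.9):
    bot.servo_line([x,y,z],o,feed=25)
    print(z,bot.read_contact_force(),round(bot.read_ee_pos()[2],1),bot.read_gripper_width(),end=' | ')
bot.dwell(.3); print(bot.read_ee_pos(),bot.read_contact_force(),bot.read_clock())
bot.clamp(20); bot.dwell(.2); bot.open_jaws(); bot.dwell(.3)
print(bot.read_ee_pos(),bot.read_contact_force(),bot.read_gripper_width())
bot.servo_line([x,y,290],o,feed=120); bot.dwell(.2)
for n in('wrist','scene','top'):
    im,d,P=grab(n); save(im,n+'3.png'); np.savez(n+'3.npz',im=im,d=d,**{k:P[k] for k in('intrinsics','R','t')})
print(bot.read_clock())
b=cv2.resize(cv2.imread('pics/scene3.png')[90:310,310:480],(297,384)); cv2.imwrite('pics/c3.png',cv2.resize(np.hstack([cv2.imread('pics/wrist3.png'),b]),(800,380)))
from meas import mask
z=np.load('wrist3.npz'); im,d=z['im'],z['d']; W=world(z,d)
L=np.stack([(W[...,0]-494)*np.cos(a)+(W[...,1]-186.8)*np.sin(a),-(W[...,0]-494)*np.sin(a)+(W[...,1]-186.8)*np.cos(a),W[...,2]],-1)
m=mask(im,'yellow')&(abs(L[...,2]-198)<5); p=L[m]; print('handle top (198 wanted)',m.sum(),np.median(p[:,2]),p.min(0),p.max(0),'slopes',np.linalg.lstsq(np.c_[p[:,:2],np.ones(len(p))],p[:,2],rcond=None)[0])
```

```text
141 [0.9 0.2 4.8] 141.0 24.27044217936791 | 146 [ 2.4  0.2 -7.5] 145.3 24.29738673887509 | 151 [ 0.6  0.3 -4.9] 151.3 24.25130546428968 | 156 [ 0.4 -0.3 -1.5] 156.6 24.124174214105313 | 160.9 [ 0.2  0.7 -1.8] 161.3 24.488402190771374 | [495.6 187.1 161.3] [0.1 0.2 1. ] 21.075
[495.4 187.1 160.9] [-0.1  0.1  1. ] 85.37945741279947
23.9833
handle top (198 wanted) 1416 197.61536471669564 [-12.8 -18.5 193. ] [ 12.2  18.  199.7] slopes [ -0.   -0.  197.5]
```

View pics/c3.png

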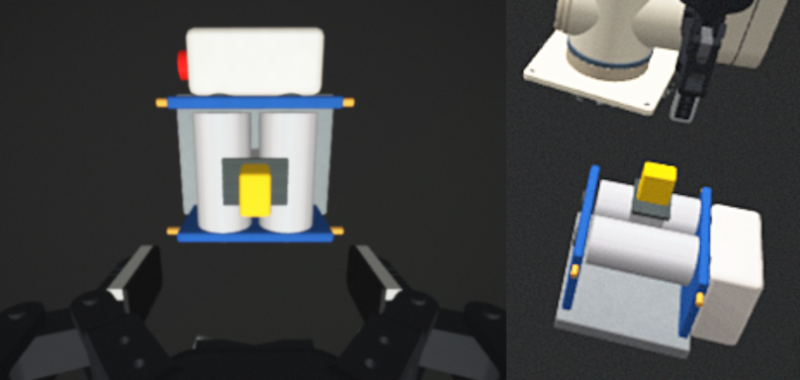

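View pics/top3.png

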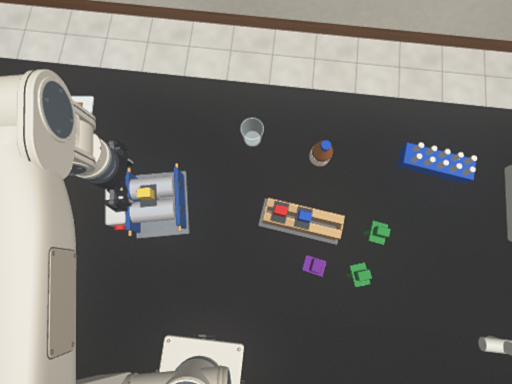

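The feeler stands alone in the nip, upright, with its handle top at 197.6 mm. That is 19.6 mm above the seated height of 178. In the top view red (281,210) and blue (305,215) are still in the rack, and the beaker (252,131) and bottle (321,152) have not moved.

```bash
python3 -c "
from bench import bot
print(bot.job_done())"
```

```text
the job is handed in; nothing more can be done
None
```

The job is handed in: the yellow feeler was pushed in until its flange sat on the roll tops, drawn up about 20 mm against the drag and released, and it was standing upright in the nip, held by the rolls alone, with nothing else moved, at about 24 s of the 45 s allowed.

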